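# Shut the stained slides in the dark and start the timer

### The arm

A 6-joint arm with a two-finger parallel gripper is mounted at the origin on the work surface; the furniture and walls round the work are solid. World frame = base frame: x ahead of the robot, y to its left, z up, the work surface at z = 0. Lengths are in m, angles in rad, forces in N, time in s.
With the tool pointing down it reaches from about 0.4 to 0.825 m from the base axis. Payload 7 kg.
Tool frame: the origin (TCP) lies midway between the tips of the shut fingers; the grasp point (between the pads) lies 19 mm behind it; z points along the fingers, y is the direction in which the jaws open and shut (so a half turn about z gives the same grasp; the last joint's range is limited). The gripper opens to 88 mm and grips with 3 to 60 N. Pads are 19 mm wide; open, the fingers measure 130 mm over their backs; the gripper's body (78 mm by 193 mm) begins 47 mm behind the grasp point.
Start: joints at [-0.997, 0.359, 0.012, 0, -1.224, -0.288], TCP at [0.19, -0.648, 0.227] pointing down, gripper open.
Joint ranges: [-3.07, 3.07], [-1.43, 2.12], [-1.02, 1.25], [-3.03, 1.67], [-3.05, -0], [-3.03, 3.03]. Speed limits (rad/s): [2.39, 2.39, 3.01, 3.14, 3.14, 3.14].

### API

Orientations are given as a rotation vector (axis times angle).
In Python, from plant import robot, vision gives the robot as it stands. The module is installed in compiled form; this text tells all that it offers.
- The arm moves only by the tool move_arm, never from a script. Its argument "steps" is a list of rows, each an object of numbers: "x", "y", "z": the shift along the tool's x, y, z in units of 12 cm (1.0 is 12 cm); "rx", "ry", "rz": the turn, a rotation vector about the tool's x, y, z in units of 60 degrees (1.0 is 60 degrees); "jaw": the opening, from 0 (shut) to 1 (fully open). A call has exactly 8 rows; each row is the pose to reach, as a shift and turn from the pose measured when the call began, along the tool's axes at that moment; what a row does not reach only later rows make up. A row lasts 1/8 s, in which the tool goes at most 62.5 mm and 10.7 degrees, less where a joint would pass 70% of its speed; a pose out of reach is approached as far as the arm can. A call with a number of a shift or a turn outside -1 to 1 is refused whole. A call with a gripper value outside its range is refused whole. The fingers move at their own pace and stop on an object; the grip force is fixed at half the most. Time passes only in rows, so rows that repeat a pose let the fingers close, or fill a call up. It gives the time, the measured TCP pose, the force and the opening at its end, in the units of the state.
- robot.sense(): the state, without advancing time (a new reading comes with each control period).
- vision.capture(name): name is "scene" or "top" or "wrist"; returns a dict with "img" (420x560x3 uint8, red, green, blue), "z_map" (420x560 float32, m along the optical axis (not along the pixel's ray), 0 where there is no reading), "vertical_fov" (degrees; the focal length in pixels is half the picture's height over the tangent of half this angle, whatever the lens; pixels are square), "cx", "cy" (the principal point, pixels), "extrinsics" (4x4, takes a point from world to camera coordinates). Camera axes: x right, y up, looking along -z (the intrinsics and any distortion apply to the point x, -y, -z); pixel columns grow to the right and rows downward; lengths in m; the calibration is good to about 2 mm. A picture is of the moment at which its call begins.
- robot.finish_job(): hands the job in, once; it reports no verdict.
The state is a dict: "clock": time; "joint_positions": joint angles; "qd": joint speeds; "joint_torque": joint torques, N m; "position": TCP position; "ee_rot": TCP orientation; "wrist_force": force on the tool from outside, world axes, zero at the start; "moment": the same for the moment, N m; "width": finger opening in m.
Only numpy, scipy, OpenCV 4.12 (cv2) and the standard library are available. Lean on these libraries where they do the work, as an engineer would, in place of code of your own. Each camera call takes 0.05 s, during which the arm holds its last target. There are 200 camera calls.

### The job

The freshly stained glass slides lying in the grey slide box must now stand in the dark while a timer runs. With the fingertips only, push the box's lid fully shut, then lightly press the minutes key of the bench timer (the left one of its three keys, seen with the keys nearer you than the display) and then its start key (the right one), letting each key come up again and not pressing the middle key. Nothing is to be picked up, shoved aside or pressed hard, and the other things on the bench stay where they are.

Things in the scene. Friction and masses are not known exactly. Their poses are not given: they have to be found in the camera images.
- slide_box: grey hinged plastic slide box, 96 (x) x 62 (y) x 26 mm high when shut, loose on the bench, 0.5 kg. Origin: centre of its underside; its x axis points from the front (lip side) to the hinge, z up. The lower half is a tray 16 mm high with a few glass slides lying in it (part of it, they clear the lid); the lid is 9 mm deep, 88 x 62 mm, with a small lip at the middle of its front edge.
- slide_box_lid (a joint): opening angle of the slide box's lid in rad: 0 is fully shut, at the start it stands 0.6 to 1.2 open. The hinge is stiff: the lid stays at whatever angle it is left, and takes under 1 N at its front edge to move slowly.
- lid_hinge (a point): the axis of the lid's hinge, at the middle of the box's back edge, 46 mm behind the box's centre and 16.5 mm above its underside; the axis runs along the box's y.
- lid_lip (a point): middle of the front edge of the lid's outer (upper) face. It moves with the lid: shut, it lies 90 mm in front of the hinge axis and 9.6 mm above it (26 mm above the bench). Its z axis is the outward normal of the lid's outer face, its x axis points along the lid towards the hinge side.
- timer: white bench timer lying on its back, 66 (x) x 62 (y) x 18 mm high, 0.12 kg, loose. Origin: centre of its underside; x points from the keys to the display, y to the left as seen from the key side. Its flat case top is 15 mm above the bench. Three keys stand 3.5 mm proud of it in a row along y, 18.5 mm apart centre to centre (each 11 mm in x, 14.5 mm in y, 4 mm gaps).
- min_top (a point): centre of the top of the minutes key (left outer key, at timer x -14, y +18.5, z 18.5 mm). Beyond the key's centre the flat case goes on 12.5 mm outwards in y (away from the middle key) and 19 mm in front, so a broad fingertip can press its outer part and stay off the middle key.
- go_top (a point): centre of the top of the start key (right outer key, at timer x -14, y -18.5, z 18.5 mm), with the same room outwards and in front.
- timer_key_min (a joint): how far the minutes key is pressed in m: 0 is up, 0.002 is fully down; springs back; fully down takes about 4.5 N.
- timer_key_sec (a joint): the same for the middle (seconds) key, which is not to be pressed.
- timer_key_go (a joint): the same for the start key.
- petri_dish: clear lidded dish, 64 mm across, 16 mm high, standing between the work; origin at the centre of its underside; not to be moved.
- forceps: steel forceps lying flat, 118 mm long (y), 15 mm wide, 8 mm high; origin at the centre of the underside; not to be moved.
- marker: black and white marker lying flat, 138 mm long (y), 15 mm high; origin at the centre of the underside; not to be moved.
- amber_dropper: amber dropper bottle standing behind the work, 31 mm across, 91 mm high; origin at the centre of its underside; not to be moved.
There are look-alikes about, which are no part of the job. Leave any blue or pink look-alike of the slide_box alone. What is shaped like the timer but orange is not meant.

How it is judged:
By the outcome, as a careful person would: the job done as asked, in the order asked, and still so for the second after the job is handed in, with the robot touching nothing.
It also fails if it takes over 58 s, if anything falls off the work surface, if the arm or the gripper's body presses on something with over 40 N, if the wrist force passes 120 N, or if a joint passes its speed limit or range.

## Working session

There is one attempt and no reset: what is moved stays moved. The work goes in short steps, Python scripts to look and compute and a tool call to move; the robot and the scene stay as the last step left them, time stands still between calls to the robot, and variables do not carry over. Pictures are saved under pics/ and viewed, about 8 in all and at most 12, crops included, and the job is handed in when it is done.

Besides the shell and the picture viewer there is one more tool, called after "Request:" by a JSON object that holds its "fn" and its "kwargs". move_arm: Moves the arm, as the interface text tells. Its arguments: {"type":"object","properties":{"steps":{"type":"array"}},"required":["steps"]}

```bash
mkdir -p pics; cat > h.py <<'E'
import numpy as np, cv2
from plant import robot, vision
def cap(n,save=None):
    c=vision.capture(n)
    if save: cv2.imwrite('pics/'+save,c['img'][:,:,::-1])
    return c
def cloud(c):
    h,w=c['z_map'].shape; f=h/2/np.tan(np.radians(c['vertical_fov'])/2)
    v,u=np.mgrid[:h,:w]; z=c['z_map']
    p=np.stack([(u-c['cx'])/f*z,-(v-c['cy'])/f*z,-z],-1)
    E=np.array(c['extrinsics']); return (p-E[:3,3])@E[:3,:3]
E
python3 - <<'E'
from h import *
s=robot.sense(); print(s)
for n in ('top','scene'):
    c=cap(n,n+'1.png'); print(n,c['vertical_fov'],c['cx'],c['cy'],[k for k in c]); print(np.round(c['extrinsics'],3).tolist())
    P=cloud(c); np.savez(n+'1.npz',P=P,img=c['img'],z=c['z_map'])
E
```

```text
{'clock': 0.0, 'joint_positions': array([-9.96892373e-01,  3.59416205e-01,  1.10767433e-02, -3.77889874e-04,
       -1.22412115e+00, -2.88099012e-01]), 'qd': array([ 5.28744909e-04,  1.87199087e-03,  1.45081399e-04,  4.39442698e-04,
       -4.55920627e-06, -1.12121444e-03]), 'joint_torque': array([ 2.48864953e-04, -5.82727039e+01,  2.93069834e+01,  6.99713454e+00,
        7.24869737e-03, -1.43083153e-04]), 'position': array([ 0.19014559, -0.64715066,  0.22560653]), 'ee_rot': array([ 4.47161661e-01, -3.10922880e+00, -2.60803306e-03]), 'wrist_force': array([0.30553972, 0.57119361, 0.12369064]), 'moment': array([-0.06947071, -0.00714491,  0.03216231]), 'width': 0.08749788754489236}
top 46.90461413814391 286.3535284878026 206.2408129035433 ['img', 'z_map', 'vertical_fov', 'cx', 'cy', 'extrinsics']
[[-0.029, -1.0, -0.007, -0.04], [0.997, -0.029, 0.071, -0.537], [-0.071, -0.005, 0.997, -1.289], [0.0, 0.0, 0.0, 1.0]]
scene 43.84833511792517 282.02587857713024 206.23980954012387 ['img', 'z_map', 'vertical_fov', 'cx', 'cy', 'extrinsics']
[[-0.733, -0.68, -0.006, 0.339], [0.306, -0.338, 0.89, -0.231], [-0.607, 0.65, 0.456, -1.211], [0.0, 0.0, 0.0, 1.0]]
```

View pics/top1.png

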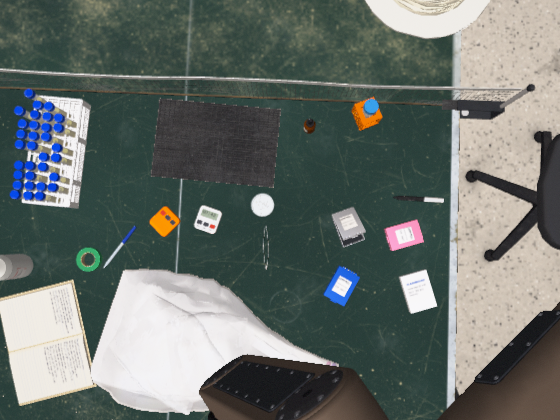

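View pics/scene1.png

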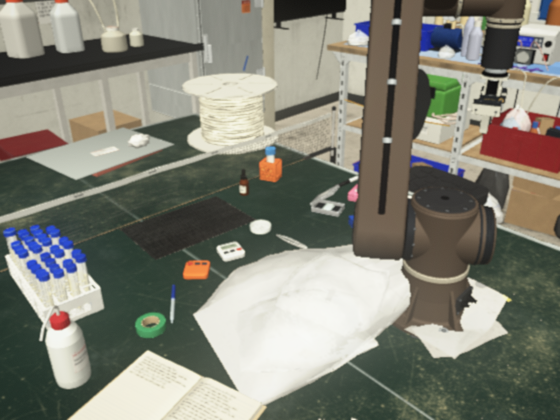

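Top view: the slide box is at about (348,227) with its open lid seen from above, the white timer is at (208,219), the dish at (262,205), and the forceps at (266,247). The look-alikes are blue (341,286), pink (404,235) and orange (164,221).

```bash
python3 - <<'E'
from h import *
d=np.load('top1.npz');P=d['P'];img=d['img']
a=cv2.resize(img[195:260,180:250],None,fx=6,fy=6,interpolation=cv2.INTER_CUBIC)
b=cv2.resize(img[195:260,320:380],None,fx=6,fy=6,interpolation=cv2.INTER_CUBIC)
cv2.imwrite('pics/crop1.png',np.hstack([a,b])[:,:,::-1])
print('table z',np.median(P[230:245,290:320,2]))
for n,(u,v) in dict(dish=(262,205),dropper=(310,126)).items(): print(n,P[v,u])
# timer: points above 8mm in region
for nm,(v0,v1,u0,u1) in dict(timer=(200,240,190,226),box=(200,252,325,372),forceps=(222,272,258,274),dish=(190,220,247,278)).items():
    Q=P[v0:v1,u0:u1].reshape(-1,3); t=np.median(P[230:245,290:320,2])
    m=Q[:,2]-t>(0.004 if nm=='forceps' else 0.008)
    q=Q[m]; r=cv2.minAreaRect((q[:,:2]*1000).astype(np.float32)); print(nm,m.sum(),r,'z',np.percentile(q[:,2],[5,50,95]).round(4))
    if nm=='box':
        for k in range(202,252,4): print(k,[tuple((P[k,u]*1000).round().astype(int)) for u in range(330,370,6)])
E
```

```text
table z -0.0004319104574806333
dish [0.5411604  0.01040594 0.01721407]
dropper [ 0.74176999 -0.12380789  0.06858675]
timer 553 ((470.6247863769531, 68.78034973144531), (263.7052001953125, 65.9323959350586), 68.05110931396484) z [0.0103 0.0153 0.0206]
box 784 ((454.994140625, -158.7861785888672), (93.77388763427734, 190.3495635986328), 18.528671264648438) z [0.0108 0.0524 0.0775]
202 [(np.int64(545), np.int64(-175), np.int64(3)), (np.int64(545), np.int64(-191), np.int64(1)), (np.int64(545), np.int64(-208), np.int64(-3)), (np.int64(544), np.int64(-224), np.int64(1)), (np.int64(543), np.int64(-241), np.int64(2)), (np.int64(543), np.int64(-257), np.int64(1)), (np.int64(542), np.int64(-273), np.int64(3))]
206 [(np.int64(534), np.int64(-175), np.int64(0)), (np.int64(534), np.int64(-191), np.int64(-2)), (np.int64(533), np.int64(-207), np.int64(2)), (np.int64(533), np.int64(-224), np.int64(-2)), (np.int64(532), np.int64(-240), np.int64(1)), (np.int64(532), np.int64(-257), np.int64(-3)), (np.int64(531), np.int64(-273), np.int64(-1))]
210 [(np.int64(523), np.int64(-174), np.int64(0)), (np.int6
[... 3169 characters left out ...]
np.int64(423), np.int64(-253), np.int64(-4)), (np.int64(422), np.int64(-269), np.int64(-1))]
250 [(np.int64(414), np.int64(-170), np.int64(2)), (np.int64(414), np.int64(-187), np.int64(-2)), (np.int64(413), np.int64(-203), np.int64(-2)), (np.int64(413), np.int64(-219), np.int64(4)), (np.int64(412), np.int64(-236), np.int64(0)), (np.int64(412), np.int64(-252), np.int64(-1)), (np.int64(411), np.int64(-269), np.int64(-4))]
forceps 101 ((430.49041748046875, 4.372213363647461), (40.878543853759766, 129.95999145507812), 88.6109390258789) z [0.0037 0.0049 0.0103]
dish 421 ((509.34356689453125, -21.306846618652344), (152.33616638183594, 59.51152801513672), 43.58283996582031) z [0.0108 0.0152 0.0192]
```

View pics/crop1.png

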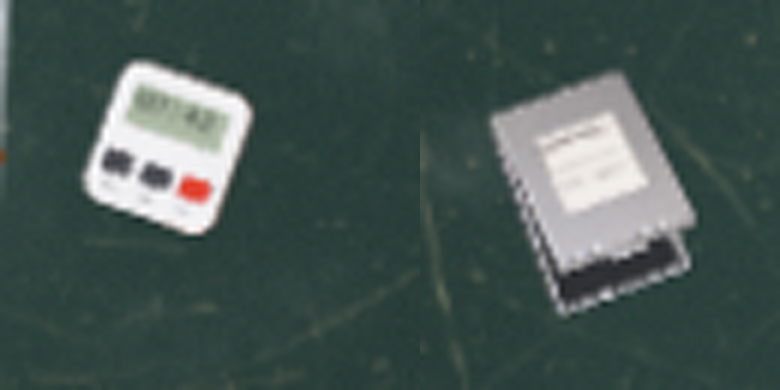

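```bash
cat >> h.py <<'E'
def ray(c,u,v,z):
    h=c['img'].shape[0]; f=h/2/np.tan(np.radians(c['vertical_fov'])/2); E=np.array(c['extrinsics']); R=E[:3,:3]; o=-R.T@E[:3,3]
    d=R.T@np.array([(u-c['cx'])/f,-(v-c['cy'])/f,-1.]); return o+d*(z-o[2])/d[2]
def timer(c,roi):
    v0,v1,u0,u1=roi; im=c['img'][v0:v1,u0:u1]; hsv=cv2.cvtColor(im,cv2.COLOR_RGB2HSV)
    m=((hsv[...,2]>120)&(hsv[...,1]<70)).astype(np.uint8); 
    k=max(cv2.findContours(m,cv2.RETR_EXTERNAL,cv2.CHAIN_APPROX_NONE)[0],key=cv2.contourArea)
    w=np.array([ray(c,u+u0,v+v0,.012)[:2]*1000 for u,v in k[:,0]],np.float32)
    r=cv2.minAreaRect(w); red=((hsv[...,0]<8)|(hsv[...,0]>172))&(hsv[...,1]>150)&(hsv[...,2]>120)
    vv,uu=np.nonzero(red); g=ray(c,uu.mean()+u0,vv.mean()+v0,.0185)[:2]*1000
    return r,g,len(uu)
def to_tool(s,target):
    from scipy.spatial.transform import Rotation as Ro
    return Ro.from_rotvec(s['ee_rot']).inv().apply(np.array(target)-s['position'])/0.12
E
python3 - <<'E'
from h import *
c=cap('top'); print(timer(c,(195,250,185,235)))
P=cloud(c)[200:252,325:372].reshape(-1,3); q=P[P[:,2]>.028]*1000
n=len(q); A=np.c_[q[:,:2],np.ones(n)]
for _ in range(3):
    co=np.linalg.lstsq(A,q[:,2],rcond=None)[0]; r=q[:,2]-A@co; k=abs(r)<6; A,q=A[k],q[k]
print(co,'open',np.arctan(np.hypot(*co[:2])),'yaw',np.degrees(np.arctan2(-co[1],-co[0])),len(q))
g=-co[:2]/np.hypot(*co[:2]); l=np.array([-g[1],g[0]])
a,b=q[:,:2]@g,q[:,:2]@l
print('along',a.min(),a.max(),'lat',np.percentile(b,[1,50,99]),'g',g, 'mid',g*a.mean()+l*np.mean(b))
s=robot.sense()
print(to_tool(s,[.40,-.23,.226]))
E
```

```text
(((507.4330749511719, 159.6976776123047), (63.0190315246582, 66.72962951660156), 69.94801330566406), array([488.20402555, 146.61927388]), 11)
[ -1.2206386    1.61138408 997.64877017] open 1.1114147010886914 yaw -52.85572885691943 28
along 454.23289760047425 479.3932821831855 lat [220.83649329 255.32782071 285.82924988] g [ 0.60382408 -0.79711761] mid [ 484.17601202 -218.33915486]
[-2.65758229e+00  2.84332783e+00  2.03609493e-03]
```

Request:
{"fn": "move_arm", "kwargs": {"steps": [{"x":-0.15,"y":0.15,"jaw":0},{"x":-0.3,"y":0.35,"jaw":0},{"x":-0.5,"y":0.55,"jaw":0},{"x":-0.7,"y":0.75,"jaw":0},{"x":-0.85,"y":0.9,"jaw":0},{"x":-0.9,"y":1.0,"jaw":0},{"x":-0.9,"y":1.0,"jaw":0},{"x":-0.9,"y":1.0,"jaw":0}]}}

```text
schema error: expected keys x, y, z, rx, ry, rz, jaw
```

Request:
{"fn": "move_arm", "kwargs": {"steps": [{"x":-0.15,"y":0.15,"jaw":0},{"x":-0.3,"y":0.35,"jaw":0},{"x":-0.5,"y":0.55,"jaw":0},{"x":-0.7,"y":0.75,"jaw":0},{"x":-0.85,"y":0.9,"jaw":0},{"x":-0.9,"y":1.0,"jaw":0},{"x":-0.9,"y":1.0,"jaw":0},{"x":-0.9,"y":1.0,"jaw":0}]}}

```text
schema error: expected keys x, y, z, rx, ry, rz, jaw
```

Request:
{"fn": "move_arm", "kwargs": {"steps": [{"x":-0.15,"y":0.15,"jaw":0},{"x":-0.3,"y":0.3,"jaw":0},{"x":-0.5,"y":0.45,"jaw":0},{"x":-0.7,"y":0.6,"jaw":0},{"x":-0.8,"y":0.75,"jaw":0},{"x":-0.85,"y":0.8,"jaw":0},{"x":-0.85,"y":0.8,"jaw":0},{"x":-0.85,"y":0.8,"jaw":0}]}}

```text
schema error: expected keys x, y, z, rx, ry, rz, jaw
```

```bash
python3 - <<'E'
from h import *
s=robot.sense(); print(s['clock'],s['position'],s['ee_rot'],s['wrist_force'],s['width'])
c=cap('wrist','w1.png'); print(c['vertical_fov'],c['cx'],c['cy'],np.round(c['extrinsics'],3).tolist())
np.save('w1.npy',cloud(c))
E
```

```text
0.15 [ 0.19018932 -0.64725293  0.22583907] [ 4.47255944e-01 -3.10930175e+00 -1.97600225e-03] [-1.3043259   0.09954362  0.24768698] 0.08772423962422957
70.11303024087583 279.81338180103774 207.85470714585847 [[-0.281, 0.96, 0.002, 0.674], [-0.922, -0.269, -0.277, 0.035], [-0.265, -0.08, 0.961, -0.39], [0.0, 0.0, 0.0, 1.0]]
```

View pics/w1.png

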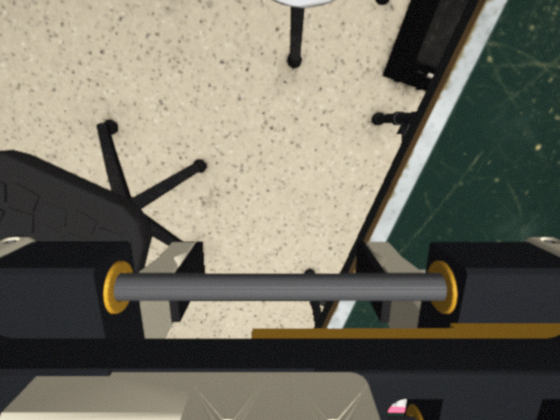

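Request:
{"fn": "move_arm", "kwargs": {"steps": [{"x":-0.15,"y":0.15,"z":0,"rx":0,"ry":0,"rz":0,"jaw":0},{"x":-0.3,"y":0.35,"z":0,"rx":0,"ry":0,"rz":0,"jaw":0},{"x":-0.5,"y":0.55,"z":0,"rx":0,"ry":0,"rz":0,"jaw":0},{"x":-0.7,"y":0.75,"z":0,"rx":0,"ry":0,"rz":0,"jaw":0},{"x":-0.85,"y":0.9,"z":0,"rx":0,"ry":0,"rz":0,"jaw":0},{"x":-0.95,"y":1.0,"z":0,"rx":0,"ry":0,"rz":0,"jaw":0},{"x":-0.95,"y":1.0,"z":0,"rx":0,"ry":0,"rz":0,"jaw":0},{"x":-0.95,"y":1.0,"z":0,"rx":0,"ry":0,"rz":0,"jaw":0}]}}

```text
clock: 1.2
position: [0.2657, -0.5005, 0.2261]
ee_rot: [0.447, -3.109, -0.001]
wrist_force: [0.3, -0.5, 0.1]
width: 0.0132
```

Request:
{"fn": "move_arm", "kwargs": {"steps": [{"x":-0.15,"y":0.15,"z":0,"rx":0,"ry":0,"rz":0,"jaw":0},{"x":-0.3,"y":0.35,"z":0,"rx":0,"ry":0,"rz":0,"jaw":0},{"x":-0.5,"y":0.55,"z":0,"rx":0,"ry":0,"rz":0,"jaw":0},{"x":-0.7,"y":0.75,"z":0,"rx":0,"ry":0,"rz":0,"jaw":0},{"x":-0.85,"y":0.9,"z":0,"rx":0,"ry":0,"rz":0,"jaw":0},{"x":-0.95,"y":1.0,"z":0,"rx":0,"ry":0,"rz":0,"jaw":0},{"x":-0.95,"y":1.0,"z":0,"rx":0,"ry":0,"rz":0,"jaw":0},{"x":-0.95,"y":1.0,"z":0,"rx":0,"ry":0,"rz":0,"jaw":0}]}}

```text
clock: 2.2
position: [0.3411, -0.3537, 0.2261]
ee_rot: [0.447, -3.109, -0.001]
wrist_force: [0.7, 0.4, -0.1]
width: 0.0
```

Request:
{"fn": "move_arm", "kwargs": {"steps": [{"x":-0.15,"y":0.15,"z":0,"rx":0,"ry":0,"rz":0,"jaw":0},{"x":-0.3,"y":0.35,"z":0,"rx":0,"ry":0,"rz":0,"jaw":0},{"x":-0.5,"y":0.55,"z":0,"rx":0,"ry":0,"rz":0,"jaw":0},{"x":-0.7,"y":0.75,"z":0,"rx":0,"ry":0,"rz":-0.05,"jaw":0},{"x":-0.85,"y":0.9,"z":0,"rx":0,"ry":0,"rz":-0.08,"jaw":0},{"x":-0.95,"y":0.95,"z":0,"rx":0,"ry":0,"rz":-0.08,"jaw":0},{"x":-0.95,"y":0.95,"z":0,"rx":0,"ry":0,"rz":-0.08,"jaw":0},{"x":-0.95,"y":0.95,"z":0,"rx":0,"ry":0,"rz":-0.08,"jaw":0}]}}

```text
clock: 3.2
position: [0.418, -0.2129, 0.226]
ee_rot: [0.575, -3.087, -0.002]
wrist_force: [0.1, -0.3, 0.4]
width: 0.0004
```

```bash
python3 - <<'E'
from h import *
s=robot.sense(); print(s['clock'],s['position'],s['ee_rot'],s['wrist_force'],s['width'])
c=cap('wrist','w2.png'); print(np.round(c['extrinsics'],3).tolist())
import pickle; pickle.dump(c,open('w2.pkl','wb'))
E
```

```text
3.2 [ 0.41801268 -0.21289422  0.22596868] [ 5.74942714e-01 -3.08736130e+00 -1.54872811e-03] [ 0.08740559 -0.30515735  0.35273319] 0.0004402708067673262
[[-0.359, 0.933, 0.002, 0.348], [-0.897, -0.345, -0.276, 0.336], [-0.257, -0.101, 0.961, -0.303], [0.0, 0.0, 0.0, 1.0]]
```

View pics/w2.png

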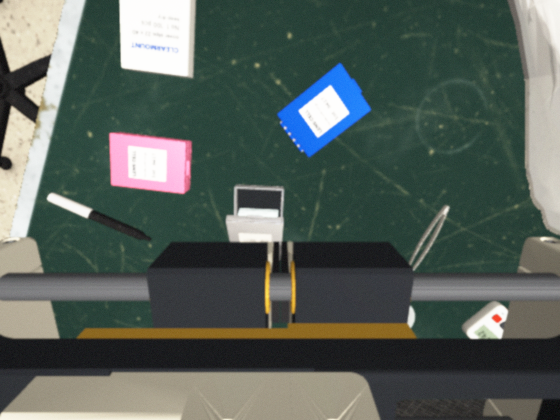

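The wrist view shows the tray's front edge at about (235–284,186), square to the tool, and the lid's front edge at row ~217. The fingers hide the rest.

```bash
python3 - <<'E'
from h import *
import pickle
c=pickle.load(open('w2.pkl','rb')); P=cloud(c)*1000
for u,v in((235,186),(284,186.5),(259,186)): print('front z16',(ray(c,u,v,.016)*1000).round(1))
for v in range(184,242,4): print(v,[P[v,u].round().astype(int).tolist() for u in (240,250,260,270,278)])
im=c['img'][175:245,220:295]; cv2.imwrite('pics/c2.png',cv2.resize(im,None,fx=8,fy=8,interpolation=cv2.INTER_CUBIC)[:,:,::-1])
c=cap('top'); T=cloud(c)*1000
# lid outer surface rows from top view: box centre-line profile using yaw 21
y=np.radians(21); ex=np.array([np.cos(y),np.sin(y)]); ey=np.array([-ex[1],ex[0]])
q=T[195:255,320:375].reshape(-1,3); q=q[(q[:,2]>9)]
q=q[(abs(q[:,0]-475)<80)&(abs(q[:,1]+215)<60)]
a=q[:,:2]@ex;b=q[:,:2]@ey
print('n',len(q),np.percentile(b,[1,5,50,95,99]))
for lo in range(int(a.min()),int(a.max()),6):
    k=(a>=lo)&(a<lo+6); print(lo,k.sum(),np.median(q[k,2]).round(1),np.percentile(b[k],[0,100]).round(1)) if k.sum() else 0
E
```

```text
front z16 [ 440.1 -264.    16. ]
front z16 [ 418.7 -206.6   16. ]
front z16 [ 429.4 -236.    16. ]
184 [[439, -260, 1], [435, -248, 0], [430, -235, -2], [425, -223, 0], [421, -214, 0]]
188 [[443, -258, 6], [436, -246, 17], [432, -234, 15], [427, -222, 16], [424, -213, 14]]
192 [[448, -256, 6], [443, -244, 6], [439, -232, 5], [434, -220, 4], [430, -210, 5]]
196 [[453, -254, 5], [449, -242, 4], [443, -230, 8], [439, -218, 6], [435, -208, 5]]
200 [[458, -253, 5], [453, -240, 7], [449, -228, 4], [444, -216, 7], [440, -206, 6]]
204 [[464, -251, 3], [458, -239, 6], [454, -226, 4], [449, -214, 5], [446, -204, 4]]
208 [[468, -249, 8], [463, -237, 6], [459, -225, 5], [454, -212, 4], [450, -202, 5]]
212 [[473, -247, 8], [468, -235, 8], [463, -223, 8], [459, -211, 8], [455, -201, 6]]
216 [[455, -245, 73], [451, -234, 75], [447, -224, 77], [464, -209, 8], [461, -199, 6]]
220 [[458, -243, 77], [455, -233, 76], [451, -223, 76], [447, -213, 76], [444, -205, 75]]
224 [[464, -242, 74], [459, -231, 76], [455, -221, 77], [451, -211, 77], [448, -203, 78]]
228 [[470, -240, 70], [466, -230, 70], [461, -219, 71], [457, -209, 72], [454, -201, 73]]
232 [[476, -238, 65], [472, -228, 66], [468, -217, 65], [463, -207, 68], [460, -199, 68]]
236 [[483, -237, 60], [478, -226, 62], [474, -215, 61], [470, -205, 61], [466, -196, 62]]
240 [[490, -235, 55], [485, -224, 56], [481, -213, 56], [477, -202, 56], [473, -194, 57]]
n 917 [-405.87951708 -400.31468372 -321.80825385 -303.35488536 -299.41969621]
330 31 664.8 [-317.1 -301.8]
336 82 662.4 [-320.  -297.1]
342 85 652.8 [-321.7 -298.9]
348 89 647.7 [-324.8 -300.1]
354 92 642.8 [-331.7 -303.1]
360 96 635.2 [-404.5 -304.4]
366 94 626.0 [-405.2 -307.8]
372 63 613.0 [-406.2 -309.9]
378 40 49.3 [-416.5 -312.1]
384 49 44.1 [-406.5 -348. ]
390 54 39.6 [-406.3 -346.2]
396 54 34.7 [-406.8 -345.9]
402 53 30.6 [-408.  -346.1]
408 35 27.2 [-407.9 -346. ]
```

View pics/c2.png

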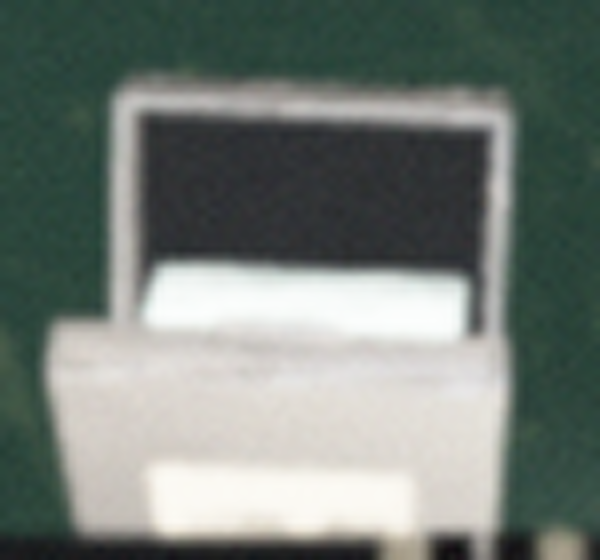

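Request:
{"fn": "move_arm", "kwargs": {"steps": [{"x":-0.1,"y":-0.07,"z":0.1,"rx":0,"ry":0,"rz":0,"jaw":0},{"x":-0.2,"y":-0.14,"z":0.25,"rx":0,"ry":0,"rz":0.01,"jaw":0},{"x":-0.31,"y":-0.21,"z":0.45,"rx":0,"ry":0,"rz":0.02,"jaw":0},{"x":-0.31,"y":-0.21,"z":0.65,"rx":0,"ry":0,"rz":0.02,"jaw":0},{"x":-0.31,"y":-0.21,"z":0.85,"rx":0,"ry":0,"rz":0.02,"jaw":0},{"x":-0.31,"y":-0.21,"z":1.0,"rx":0,"ry":0,"rz":0.02,"jaw":0},{"x":-0.31,"y":-0.21,"z":1.0,"rx":0,"ry":0,"rz":0.02,"jaw":0},{"x":-0.31,"y":-0.21,"z":1.0,"rx":0,"ry":0,"rz":0.02,"jaw":0}]}}

```text
clock: 4.3
position: [0.4621, -0.2233, 0.1062]
ee_rot: [0.542, -3.094, -0.001]
wrist_force: [0.5, -0.7, 0.9]
width: 0.0005
```

Request:
{"fn": "move_arm", "kwargs": {"steps": [{"x":0,"y":0,"z":0.08,"rx":0,"ry":0,"rz":0,"jaw":0},{"x":0,"y":0,"z":0.16,"rx":0,"ry":0,"rz":0,"jaw":0},{"x":0,"y":0,"z":0.21,"rx":0,"ry":0,"rz":0,"jaw":0},{"x":0.01,"y":0,"z":0.24,"rx":0,"ry":0,"rz":0,"jaw":0},{"x":0.02,"y":0,"z":0.27,"rx":0,"ry":0,"rz":0,"jaw":0},{"x":0.03,"y":0,"z":0.3,"rx":0,"ry":0,"rz":0,"jaw":0},{"x":0.04,"y":0,"z":0.33,"rx":0,"ry":0,"rz":0,"jaw":0},{"x":0.05,"y":0,"z":0.36,"rx":0,"ry":0,"rz":0,"jaw":0}]}}

```text
clock: 5.3
position: [0.4564, -0.2254, 0.0628]
ee_rot: [0.542, -3.094, -0.001]
wrist_force: [-0.3, 0.1, 1.0]
width: 0.0003
```

Request:
{"fn": "move_arm", "kwargs": {"steps": [{"x":0.01,"y":0,"z":0.03,"rx":0,"ry":0,"rz":0,"jaw":0},{"x":0.03,"y":0,"z":0.06,"rx":0,"ry":0,"rz":0,"jaw":0},{"x":0.05,"y":0,"z":0.09,"rx":0,"ry":0,"rz":0,"jaw":0},{"x":0.06,"y":0,"z":0.12,"rx":0,"ry":0,"rz":0,"jaw":0},{"x":0.07,"y":0,"z":0.15,"rx":0,"ry":0,"rz":0,"jaw":0},{"x":0.08,"y":0,"z":0.18,"rx":0,"ry":0,"rz":0,"jaw":0},{"x":0.09,"y":0,"z":0.2,"rx":0,"ry":0,"rz":0,"jaw":0},{"x":0.09,"y":0,"z":0.22,"rx":0,"ry":0,"rz":0,"jaw":0}]}}

```text
clock: 6.3
position: [0.4461, -0.229, 0.0363]
ee_rot: [0.542, -3.094, -0.001]
wrist_force: [-0.2, -0.0, 0.6]
width: 0.0005
```

```bash
python3 - <<'E'
from h import *
s=robot.sense(); print(s['position'],s['wrist_force'])
a=cap('scene')['img'][170:240,290:370]; b=cap('wrist')['img'][120:260,200:340]
cv2.imwrite('pics/c3.png',np.hstack([cv2.resize(a,(400,350)),cv2.resize(b,(350,350))])[:,:,::-1])
E
```

```text
[ 0.44612229 -0.22903871  0.03627328] [-0.18373194 -0.00157895  0.60349529]
```

View pics/c3.png

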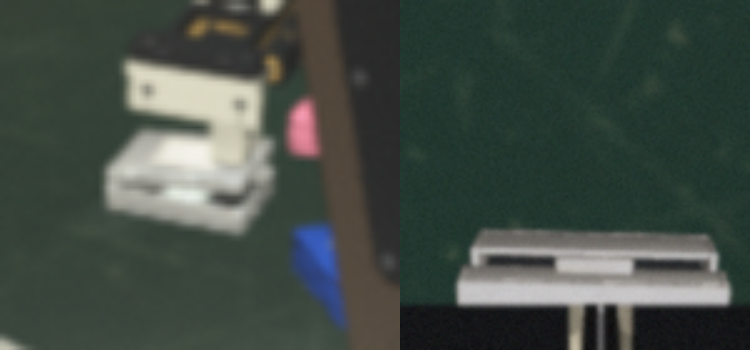

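The lid is nearly shut and follows the fingertips, and the box hasn't moved noticeably. I'll close the rest slowly.

Request:
{"fn": "move_arm", "kwargs": {"steps": [{"x":0.01,"y":0,"z":0.01,"rx":0,"ry":0,"rz":0,"jaw":0},{"x":0.02,"y":0,"z":0.02,"rx":0,"ry":0,"rz":0,"jaw":0},{"x":0.02,"y":0,"z":0.035,"rx":0,"ry":0,"rz":0,"jaw":0},{"x":0.02,"y":0,"z":0.05,"rx":0,"ry":0,"rz":0,"jaw":0},{"x":0.02,"y":0,"z":0.06,"rx":0,"ry":0,"rz":0,"jaw":0},{"x":0.02,"y":0,"z":0.07,"rx":0,"ry":0,"rz":0,"jaw":0},{"x":0.02,"y":0,"z":0.075,"rx":0,"ry":0,"rz":0,"jaw":0},{"x":0.02,"y":0,"z":0.075,"rx":0,"ry":0,"rz":0,"jaw":0}]}}

```text
clock: 7.4
position: [0.4438, -0.2298, 0.0271]
ee_rot: [0.542, -3.093, -0.001]
wrist_force: [0.1, 0.6, 0.1]
width: 0.0005
```

Request:
{"fn": "move_arm", "kwargs": {"steps": [{"x":0,"y":0,"z":0.002,"rx":0,"ry":0,"rz":0,"jaw":0},{"x":0,"y":0,"z":0.004,"rx":0,"ry":0,"rz":0,"jaw":0},{"x":0,"y":0,"z":0.006,"rx":0,"ry":0,"rz":0,"jaw":0},{"x":0,"y":0,"z":0.008,"rx":0,"ry":0,"rz":0,"jaw":0},{"x":0,"y":0,"z":0.01,"rx":0,"ry":0,"rz":0,"jaw":0},{"x":0,"y":0,"z":0.01,"rx":0,"ry":0,"rz":0,"jaw":0},{"x":0,"y":0,"z":0.01,"rx":0,"ry":0,"rz":0,"jaw":0},{"x":0,"y":0,"z":0.01,"rx":0,"ry":0,"rz":0,"jaw":0}]}}

```text
clock: 8.4
position: [0.4439, -0.2299, 0.0263]
ee_rot: [0.542, -3.094, -0.001]
wrist_force: [-1.0, 1.8, 5.3]
width: 0.0004
```

The force rose to 5.3 N at z = 26.3 mm, so the lid is on its stop. I'll lift off and go to the timer.

Request:
{"fn": "move_arm", "kwargs": {"steps": [{"x":0,"y":0,"z":-0.1,"rx":0,"ry":0,"rz":0,"jaw":0},{"x":0,"y":0,"z":-0.3,"rx":0,"ry":0,"rz":0,"jaw":0},{"x":-0.1,"y":0.1,"z":-0.5,"rx":0,"ry":0,"rz":0,"jaw":0},{"x":-0.2,"y":0.3,"z":-0.7,"rx":0,"ry":0,"rz":0,"jaw":0},{"x":-0.3,"y":0.5,"z":-0.9,"rx":0,"ry":0,"rz":0,"jaw":0},{"x":-0.4,"y":0.7,"z":-1.0,"rx":0,"ry":0,"rz":0,"jaw":0},{"x":-0.5,"y":0.9,"z":-1.0,"rx":0,"ry":0,"rz":0,"jaw":0},{"x":-0.5,"y":1.0,"z":-1.0,"rx":0,"ry":0,"rz":0,"jaw":0}]}}

```text
clock: 9.4
position: [0.4599, -0.0956, 0.1471]
ee_rot: [-0.544, 3.094, 0.001]
wrist_force: [-0.6, -0.4, 0.4]
width: 0.0001
```

Request:
{"fn": "move_arm", "kwargs": {"steps": [{"x":-0.1,"y":0.2,"z":0,"rx":0,"ry":0,"rz":-0.1,"jaw":0},{"x":-0.2,"y":0.4,"z":0,"rx":0,"ry":0,"rz":-0.2,"jaw":0},{"x":-0.3,"y":0.6,"z":0,"rx":0,"ry":0,"rz":-0.35,"jaw":0},{"x":-0.4,"y":0.8,"z":0,"rx":0,"ry":0,"rz":-0.5,"jaw":0},{"x":-0.5,"y":1.0,"z":0,"rx":0,"ry":0,"rz":-0.65,"jaw":0},{"x":-0.5,"y":1.0,"z":0,"rx":0,"ry":0,"rz":-0.8,"jaw":0},{"x":-0.5,"y":1.0,"z":0,"rx":0,"ry":0,"rz":-0.83,"jaw":0},{"x":-0.5,"y":1.0,"z":0,"rx":0,"ry":0,"rz":-0.83,"jaw":0}]}}

```text
clock: 10.4
position: [0.4751, 0.0373, 0.1472]
ee_rot: [-1.792, 2.58, 0.001]
wrist_force: [-0.5, 0.1, 0.4]
width: 0.0006
```

```bash
python3 - <<'E'
from h import *
import pickle
s=robot.sense(); print(s['clock'],s['position'],s['ee_rot'],s['wrist_force'],s['joint_positions'].round(2))
c=cap('wrist','w3.png'); pickle.dump(c,open('w3.pkl','wb'))
t=cap('top','top3.png'); print(timer(t,(195,250,185,235)))
P=cloud(t)*1000; 
print(to_tool(s,[.5005,.1819,.1463]))
E
```

```text
10.4 [0.4750669  0.03729897 0.14721661] [-1.79239353e+00  2.57961361e+00  7.44378307e-04] [-0.51564995  0.0830457   0.38081885] [ 0.49  0.1  -0.53 -0.   -0.94 -0.85]
(((445.51251220703125, 205.13070678710938), (28.285200119018555, 41.7943000793457), 16.79936981201172), array([nan, nan]), 0)
[-1.20324909  0.22168602  0.00839614]h.py:21: RuntimeWarning: Mean of empty slice.
  vv,uu=np.nonzero(red); g=ray(c,uu.mean()+u0,vv.mean()+v0,.0185)[:2]*1000
  ret = ret.dtype.type(ret / rcount)
```

View pics/w3.png

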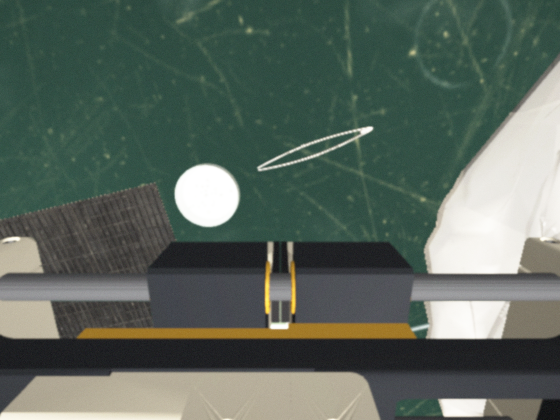

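The wrist view shows the dish at (207,195) and the forceps untouched. The timer is still hidden behind the gripper, so I'll move on over it.

Request:
{"fn": "move_arm", "kwargs": {"steps": [{"x":-0.2,"y":0.05,"z":0,"rx":0,"ry":0,"rz":0,"jaw":0},{"x":-0.4,"y":0.1,"z":0,"rx":0,"ry":0,"rz":0,"jaw":0},{"x":-0.6,"y":0.15,"z":0,"rx":0,"ry":0,"rz":0,"jaw":0},{"x":-0.8,"y":0.22,"z":0,"rx":0,"ry":0,"rz":0,"jaw":0},{"x":-1.0,"y":0.22,"z":0,"rx":0,"ry":0,"rz":0,"jaw":0},{"x":-1.0,"y":0.22,"z":0,"rx":0,"ry":0,"rz":0,"jaw":0},{"x":-1.0,"y":0.22,"z":0,"rx":0,"ry":0,"rz":0,"jaw":0},{"x":-1.0,"y":0.22,"z":0,"rx":0,"ry":0,"rz":0,"jaw":0}]}}

```text
clock: 11.5
position: [0.4922, 0.1584, 0.1472]
ee_rot: [-1.792, 2.58, 0.001]
wrist_force: [-0.1, -1.1, -0.5]
width: 0.0001
```

```bash
python3 - <<'E'
from h import *
import pickle
s=robot.sense(); print(s['clock'],s['position'],s['ee_rot'],s['wrist_force'])
c=cap('wrist','w4.png'); pickle.dump(c,open('w4.pkl','wb'))
print(timer(c,(100,240,200,360)))
t=cap('top'); P=cloud(t)*1000
ex=np.array([.94,.342]);h=np.array([518.6,-202.9])
q=P[195:255,320:375].reshape(-1,3); q=q[(q[:,2]>18)&(q[:,2]<90)]
a=(q[:,:2]-h)@ex; b=(q[:,:2]-h)@[-ex[1],ex[0]]
k=(a>-110)&(a<20)&(abs(b)<45);a,b,q=a[k],b[k],q[k]
print(len(q),a.min(),a.max(),b.min(),b.max())
for lo in range(-95,10,12):
  k=(a>=lo)&(a<lo+12); print(lo,k.sum(),q[k,2].mean().round(1)) if k.sum() else 0
im=t['img'][195:260,320:380]; wi=c['img'][90:250,180:380]
cv2.imwrite('pics/c4.png',np.hstack([cv2.resize(wi,(450,360)),cv2.resize(im,(330,360))])[:,:,::-1])
E
```

```text
11.5 [0.49219127 0.15838777 0.14722458] [-1.79163410e+00  2.58036721e+00  6.43622324e-04] [-0.11712253 -1.13938519 -0.54359197]
(((507.4740295410156, 158.02423095703125), (64.01653289794922, 67.51232147216797), 69.47856903076172), array([487.85256217, 145.1869864 ]), 105)
786 -96.61504337814094 -2.2641191245451497 -33.064984079288884 31.508305504541298
-95 94 25.6
-83 103 25.5
-71 106 25.4
-59 106 25.1
-47 105 25.3
-35 104 25.7
-23 104 25.0
-11 60 24.2
```

View pics/c4.png

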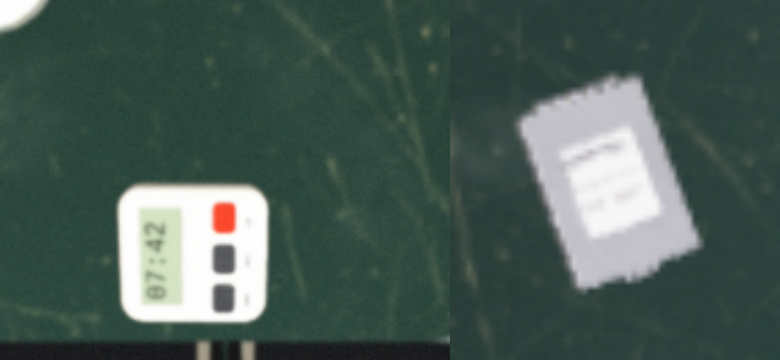

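The lid is flat at about 25.4 mm across its whole length, so it is shut. The timer's centre is at about (507,159) with yaw −20°. Its red start key is nearest the top of the crop (224,217) and the minutes key is at (224,298).

Request:
{"fn": "move_arm", "kwargs": {"steps": [{"x":-0.1,"y":0.02,"z":0.1,"rx":0,"ry":0,"rz":0,"jaw":0},{"x":-0.23,"y":0.03,"z":0.25,"rx":0,"ry":0,"rz":0,"jaw":0},{"x":-0.23,"y":0.03,"z":0.45,"rx":0,"ry":0,"rz":0,"jaw":0},{"x":-0.23,"y":0.03,"z":0.65,"rx":0,"ry":0,"rz":0,"jaw":0},{"x":-0.23,"y":0.03,"z":0.8,"rx":0,"ry":0,"rz":0,"jaw":0},{"x":-0.23,"y":0.03,"z":0.92,"rx":0,"ry":0,"rz":0,"jaw":0},{"x":-0.23,"y":0.03,"z":0.98,"rx":0,"ry":0,"rz":0,"jaw":0},{"x":-0.23,"y":0.03,"z":1.0,"rx":0,"ry":0,"rz":0,"jaw":0}]}}

```text
clock: 12.6
position: [0.4985, 0.1858, 0.0269]
ee_rot: [1.792, -2.58, -0.0]
wrist_force: [0.9, -0.0, -0.2]
width: 0.0005
```

Request:
{"fn": "move_arm", "kwargs": {"steps": [{"x":0,"y":0,"z":0.015,"rx":0,"ry":0,"rz":0,"jaw":0},{"x":0,"y":0,"z":0.03,"rx":0,"ry":0,"rz":0,"jaw":0},{"x":0,"y":0,"z":0.045,"rx":0,"ry":0,"rz":0,"jaw":0},{"x":0,"y":0,"z":0.055,"rx":0,"ry":0,"rz":0,"jaw":0},{"x":0,"y":0,"z":0.06,"rx":0,"ry":0,"rz":0,"jaw":0},{"x":0,"y":0,"z":0.06,"rx":0,"ry":0,"rz":0,"jaw":0},{"x":0,"y":0,"z":0.06,"rx":0,"ry":0,"rz":0,"jaw":0},{"x":0,"y":0,"z":0.06,"rx":0,"ry":0,"rz":0,"jaw":0}]}}

```text
clock: 13.6
position: [0.4985, 0.1858, 0.0197]
ee_rot: [-1.792, 2.58, 0.001]
wrist_force: [-0.1, 0.3, 0.4]
width: 0.0002
```

Request:
{"fn": "move_arm", "kwargs": {"steps": [{"x":0,"y":0,"z":0.004,"rx":0,"ry":0,"rz":0,"jaw":0},{"x":0,"y":0,"z":0.008,"rx":0,"ry":0,"rz":0,"jaw":0},{"x":0,"y":0,"z":0.012,"rx":0,"ry":0,"rz":0,"jaw":0},{"x":0,"y":0,"z":0.016,"rx":0,"ry":0,"rz":0,"jaw":0},{"x":0,"y":0,"z":0.018,"rx":0,"ry":0,"rz":0,"jaw":0},{"x":0,"y":0,"z":0.02,"rx":0,"ry":0,"rz":0,"jaw":0},{"x":0,"y":0,"z":0.02,"rx":0,"ry":0,"rz":0,"jaw":0},{"x":0,"y":0,"z":0.02,"rx":0,"ry":0,"rz":0,"jaw":0}]}}

```text
clock: 14.6
position: [0.4985, 0.1858, 0.0174]
ee_rot: [-1.792, 2.58, 0.0]
wrist_force: [-0.1, 0.1, 3.0]
width: 0.0005
```

Request:
{"fn": "move_arm", "kwargs": {"steps": [{"x":0,"y":0,"z":0.002,"rx":0,"ry":0,"rz":0,"jaw":0},{"x":0,"y":0,"z":0.004,"rx":0,"ry":0,"rz":0,"jaw":0},{"x":0,"y":0,"z":0.006,"rx":0,"ry":0,"rz":0,"jaw":0},{"x":0,"y":0,"z":0.008,"rx":0,"ry":0,"rz":0,"jaw":0},{"x":0,"y":0,"z":0.008,"rx":0,"ry":0,"rz":0,"jaw":0},{"x":0,"y":0,"z":0.008,"rx":0,"ry":0,"rz":0,"jaw":0},{"x":0,"y":0,"z":0.008,"rx":0,"ry":0,"rz":0,"jaw":0},{"x":0,"y":0,"z":0.008,"rx":0,"ry":0,"rz":0,"jaw":0}]}}

```text
clock: 15.6
position: [0.4986, 0.1858, 0.0168]
ee_rot: [-1.792, 2.58, 0.0]
wrist_force: [-2.9, -0.3, 8.2]
width: 0.0004
```

The minutes key is fully down (8 N at z = 16.8 mm). Now I'll let it up, clear the middle key and move over the start key.

Request:
{"fn": "move_arm", "kwargs": {"steps": [{"x":0,"y":0,"z":-0.05,"rx":0,"ry":0,"rz":0,"jaw":0},{"x":0,"y":0,"z":-0.2,"rx":0,"ry":0,"rz":0,"jaw":0},{"x":0,"y":0,"z":-0.25,"rx":0,"ry":0,"rz":0,"jaw":0},{"x":0.1,"y":0,"z":-0.25,"rx":0,"ry":0,"rz":0,"jaw":0},{"x":0.25,"y":0,"z":-0.25,"rx":0,"ry":0,"rz":0,"jaw":0},{"x":0.375,"y":0,"z":-0.25,"rx":0,"ry":0,"rz":0,"jaw":0},{"x":0.375,"y":0,"z":-0.25,"rx":0,"ry":0,"rz":0,"jaw":0},{"x":0.375,"y":0,"z":-0.25,"rx":0,"ry":0,"rz":0,"jaw":0}]}}

```text
clock: 16.6
position: [0.4831, 0.1435, 0.0468]
ee_rot: [-1.791, 2.58, 0.0]
wrist_force: [0.2, -0.8, 0.8]
width: 0.0001
```

```bash
python3 - <<'E'
from h import *
s=robot.sense(); print(s['clock'],s['position'],s['wrist_force'])
t=cap('wrist','w5.png'); print(timer(t,(100,245,150,400)))
t=cap('scene','s5.png'); print(timer(t,(235,265,212,250)))
E
```

```text
16.6 [0.4831151  0.14352802 0.04681973] [ 0.20930061 -0.76070111  0.79303401]
(((498.3000793457031, 134.32159423828125), (18.81185531616211, 66.2365951538086), 67.93109893798828), array([486.18633118, 142.11300701]), 124)
(((516.7140502929688, 148.72616577148438), (79.63734436035156, 134.36947631835938), 42.701263427734375), array([nan, nan]), 0)h.py:21: RuntimeWarning: Mean of empty slice.
  vv,uu=np.nonzero(red); g=ray(c,uu.mean()+u0,vv.mean()+v0,.0185)[:2]*1000
  ret = ret.dtype.type(ret / rcount)
```

```bash
python3 - <<'E'
import cv2
a=cv2.imread('pics/w5.png')[120:280,180:380]; b=cv2.imread('pics/s5.png')[215:285,190:290]
cv2.imwrite('pics/c5.png',cv2.hconcat([cv2.resize(a,(400,320)),cv2.resize(b,(400,320))]))
E
```

```text
(no output)
```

View pics/c5.png

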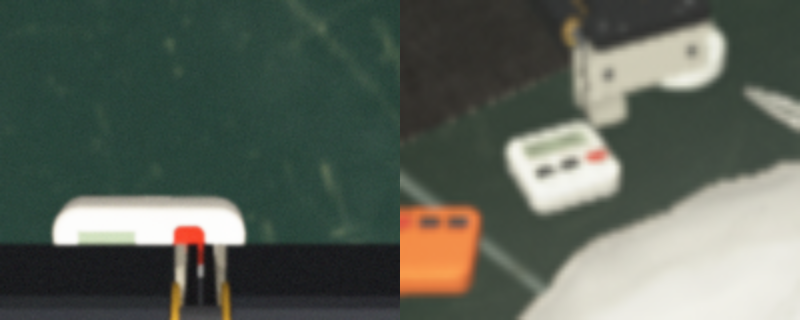

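The red key is centred just left of the fingers at (190,235), and the timer hasn't shifted. This matches the plan, so I'll press start the same way.

Request:
{"fn": "move_arm", "kwargs": {"steps": [{"x":0,"y":0,"z":0.05,"rx":0,"ry":0,"rz":0,"jaw":0},{"x":0,"y":0,"z":0.1,"rx":0,"ry":0,"rz":0,"jaw":0},{"x":0,"y":0,"z":0.15,"rx":0,"ry":0,"rz":0,"jaw":0},{"x":0,"y":0,"z":0.19,"rx":0,"ry":0,"rz":0,"jaw":0},{"x":0,"y":0,"z":0.21,"rx":0,"ry":0,"rz":0,"jaw":0},{"x":0,"y":0,"z":0.225,"rx":0,"ry":0,"rz":0,"jaw":0},{"x":0,"y":0,"z":0.225,"rx":0,"ry":0,"rz":0,"jaw":0},{"x":0,"y":0,"z":0.225,"rx":0,"ry":0,"rz":0,"jaw":0}]}}

```text
clock: 17.7
position: [0.4833, 0.144, 0.0199]
ee_rot: [-1.792, 2.579, 0.0]
wrist_force: [-0.2, -0.6, -0.5]
width: 0.0006
```

Request:
{"fn": "move_arm", "kwargs": {"steps": [{"x":0,"y":0,"z":0.004,"rx":0,"ry":0,"rz":0,"jaw":0},{"x":0,"y":0,"z":0.008,"rx":0,"ry":0,"rz":0,"jaw":0},{"x":0,"y":0,"z":0.012,"rx":0,"ry":0,"rz":0,"jaw":0},{"x":0,"y":0,"z":0.016,"rx":0,"ry":0,"rz":0,"jaw":0},{"x":0,"y":0,"z":0.018,"rx":0,"ry":0,"rz":0,"jaw":0},{"x":0,"y":0,"z":0.02,"rx":0,"ry":0,"rz":0,"jaw":0},{"x":0,"y":0,"z":0.02,"rx":0,"ry":0,"rz":0,"jaw":0},{"x":0,"y":0,"z":0.02,"rx":0,"ry":0,"rz":0,"jaw":0}]}}

```text
clock: 18.7
position: [0.4833, 0.144, 0.0176]
ee_rot: [-1.792, 2.579, 0.0]
wrist_force: [-1.2, -0.4, 1.3]
width: 0.0003
```

Request:
{"fn": "move_arm", "kwargs": {"steps": [{"x":0,"y":0,"z":0.002,"rx":0,"ry":0,"rz":0,"jaw":0},{"x":0,"y":0,"z":0.004,"rx":0,"ry":0,"rz":0,"jaw":0},{"x":0,"y":0,"z":0.006,"rx":0,"ry":0,"rz":0,"jaw":0},{"x":0,"y":0,"z":0.009,"rx":0,"ry":0,"rz":0,"jaw":0},{"x":0,"y":0,"z":0.009,"rx":0,"ry":0,"rz":0,"jaw":0},{"x":0,"y":0,"z":0.009,"rx":0,"ry":0,"rz":0,"jaw":0},{"x":0,"y":0,"z":0.009,"rx":0,"ry":0,"rz":0,"jaw":0},{"x":0,"y":0,"z":0.009,"rx":0,"ry":0,"rz":0,"jaw":0}]}}

```text
clock: 19.7
position: [0.4833, 0.144, 0.0168]
ee_rot: [-1.792, 2.579, 0.0]
wrist_force: [-0.3, -0.4, 7.0]
width: 0.0008
```

The start key is down (7.0 N at the same z of 16.8 mm). I'll lift off and move away for a last check.

Request:
{"fn": "move_arm", "kwargs": {"steps": [{"x":0,"y":0,"z":-0.05,"rx":0,"ry":0,"rz":0,"jaw":0},{"x":0,"y":0,"z":-0.2,"rx":0,"ry":0,"rz":0,"jaw":0},{"x":0,"y":0,"z":-0.4,"rx":0,"ry":0,"rz":0,"jaw":0},{"x":0,"y":0,"z":-0.6,"rx":0,"ry":0,"rz":0,"jaw":0},{"x":0,"y":0,"z":-0.8,"rx":0,"ry":0,"rz":0,"jaw":0},{"x":0,"y":0,"z":-1.0,"rx":0,"ry":0,"rz":0,"jaw":0},{"x":0,"y":0,"z":-1.0,"rx":0,"ry":0,"rz":0,"jaw":0},{"x":0,"y":0,"z":-1.0,"rx":0,"ry":0,"rz":0,"jaw":0}]}}

```text
clock: 20.7
position: [0.4828, 0.1437, 0.1363]
ee_rot: [-1.792, 2.58, 0.001]
wrist_force: [-0.4, 0.4, -1.3]
width: 0.0005
```

Request:
{"fn": "move_arm", "kwargs": {"steps": [{"x":-0.1,"y":0,"z":0,"rx":0,"ry":0,"rz":0,"jaw":0},{"x":-0.2,"y":0,"z":0,"rx":0,"ry":0,"rz":0,"jaw":0},{"x":-0.3,"y":0,"z":0,"rx":0,"ry":0,"rz":0,"jaw":0},{"x":-0.3,"y":0,"z":0,"rx":0,"ry":0,"rz":0,"jaw":0},{"x":-0.3,"y":0,"z":0,"rx":0,"ry":0,"rz":0,"jaw":0},{"x":-0.3,"y":0,"z":0,"rx":0,"ry":0,"rz":0,"jaw":0},{"x":-0.3,"y":0,"z":0,"rx":0,"ry":0,"rz":0,"jaw":0},{"x":-0.3,"y":0,"z":0,"rx":0,"ry":0,"rz":0,"jaw":0}]}}

```text
clock: 21.7
position: [0.4954, 0.1773, 0.1365]
ee_rot: [-1.791, 2.58, 0.001]
wrist_force: [0.3, 0.3, -0.2]
width: 0.0003
```

```bash
python3 - <<'E'
from h import *
s=robot.sense(); print(s['clock'],s['position'],s['wrist_force'])
c=cap('wrist'); print(timer(c,(100,240,200,360)))
t=cap('top'); P=cloud(t)*1000
ex=np.array([.94,.342]);h=np.array([518.6,-202.9])
q=P[195:255,320:375].reshape(-1,3); q=q[(q[:,2]>18)&(q[:,2]<90)]
a=(q[:,:2]-h)@ex; b=(q[:,:2]-h)@[-ex[1],ex[0]]
k=(a>-110)&(a<20)&(abs(b)<45);a,b,q=a[k],b[k],q[k]
print(len(q),a.min(),a.max(),b.min(),b.max(),[q[(a>=l)&(a<l+15),2].mean().round(1) for l in range(-92,-10,15)])
cv2.imwrite('pics/c6.png',np.hstack([cv2.resize(c['img'][90:250,180:380],(450,360)),cv2.resize(t['img'][195:260,320:380],(330,360))])[:,:,::-1])
E
```

```text
21.7 [0.49538377 0.17728254 0.13648604] [ 0.32541801  0.29008287 -0.1650852 ]
(((507.470947265625, 158.13729858398438), (63.76835632324219, 67.19661712646484), 69.43070983886719), array([487.64133094, 145.32943587]), 122)
778 -96.4882753761085 -2.779973353660228 -33.16734571344975 31.565958925797954 [np.float64(25.6), np.float64(26.1), np.float64(25.6), np.float64(25.9), np.float64(25.7), np.float64(25.4)]
```

View pics/c6.png

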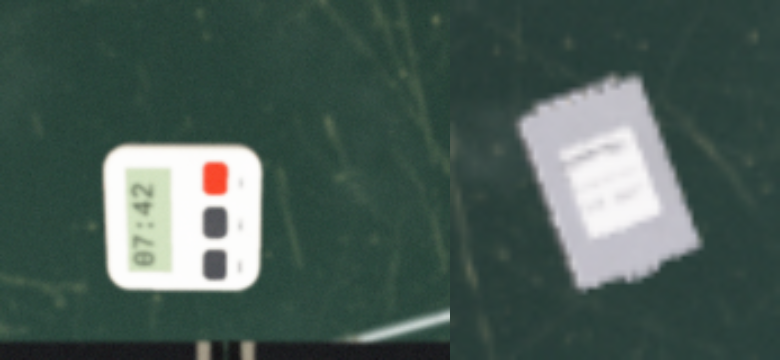

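The timer is where it was, within 0.2 mm, and the lid is flat and shut. The robot is clear of everything, so I'm handing in.

```bash
python3 -c "
from plant import robot
print(robot.finish_job())"
```

```text
the job is handed in; nothing more can be done
None
```

The slide box lid is shut, and I pressed the minutes key and then the start key, letting each come up again. I handed the job in at about 22 s, with the robot clear of everything.

- **Lid:** I pushed it down with the shut fingertips until it met its stop, at 5.3 N and a fingertip height of 26.3 mm. It still lay flat at 25.4–26.1 mm across its length in the last depth check.
- **Keys:** I pressed both on their outer part, to 8.2 N (minutes) and 7.0 N (start). That is a little over the 4.5 N needed to bottom them.
- **Timer:** it stayed where it was, within about 0.2 mm.
- **Other things:** the box moved no more than the cameras could show. I didn't touch anything else, but I didn't re-measure the dish, forceps, marker or dropper at the end.

**Not confirmed:** the timer display still read 07:42 afterwards, so it gives no sign either way. That the keys went down comes from the force and height readings. That they came up, and that the middle key was not pressed, comes from lifting clear, the finger placement and the last pictures.

**Checks that failed or disagreed:**
- My first fit of the lid's angle, from the top view, was wrong. I replaced it with wrist-camera measurements.
- Two automatic timer readings failed because the gripper blocked the view or the mask missed the timer.
- The top and wrist cameras differed by about 1.7 mm on the timer's position, so I aimed between the two.

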